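# Make the deli slicer safe: stop button, then thickness dial to zero

## Robot

A 6-joint arm with a two-finger parallel gripper is mounted at the origin on the work surface. World frame = base frame: x ahead of the robot, y to its left, z up, the work surface at z = 0. Lengths are in m, angles in degrees, forces in N, time in s.
With the tool pointing down it reaches from about 0.375 to 0.9 m from the base axis. Payload 3.1 kg.
Tool frame: the origin (TCP) lies on the centre line of the jaws, within the pads' length; the fingertips stand 25 mm ahead of it and the grasp point (between the pads) lies 6 mm ahead of it; z points along the fingers, y is the line along which they close (so a half turn about z gives the same grasp; the last joint's range is limited). The gripper opens to 87 mm and grips with 3 to 60 N. Pads are 19 mm wide; open, the fingers measure 117 mm over their backs; the gripper's body (75 mm by 190 mm) begins 51 mm behind the grasp point.
Start: joints at [53.543, 30.224, 82.088, -0, 67.689, -10.227], TCP at [0.276, 0.561, 0.248] pointing down, gripper open.
Joint ranges: [-176.69, 176.69], [-43.24, 126.21], [12.49, 139.97], [-82, 262], [0, 151.66], [-163.58, 163.58]. Speed limits (degrees/s): [159.86, 159.86, 180, 180, 180, 180].

## Interface

Orientations are given as a 3x3 rotation matrix whose columns are the frame's x, y, z axes.
In Python, from rig import * gives the robot as it stands.
- The arm moves only by the tool step_arm, never from a script. Its argument "steps" is a list of rows, each a list of 7 numbers: the shift along the tool's x, y, z normalised to -1 to 1, where 1 is 0.3 m, then the turn, a rotation vector about the tool's x, y, z normalised to -1 to 1, where 1 is 45 degrees, then the gripper's target within -1 to 1 (shut at 1, half-way at 0, fully open at -1). A call has 1 to 8 rows; each row is the pose to reach, as a shift and turn from the pose commanded when the call began, along the tool's axes at that moment; what a row does not reach only later rows make up. A row lasts 1/12 s, in which the tool goes at most 41.7 mm and 7.16 degrees, less where a joint would pass 70% of its speed; a pose out of reach is approached as far as the arm can. A call with a number of a shift or a turn outside -1 to 1 is refused whole. A call with a gripper value outside its range is refused whole. The fingers move at their own pace and stop on an object; the grip force is fixed at half the most. Time passes only in rows, so rows that repeat a pose let the fingers close. It gives the time, the measured TCP pose, the force, the opening and the grip force at its end, in the units of the state.
- read_state(): the state, without advancing time (a new reading comes with each control period).
- capture(name): name is "side" or "top" or "wrist"; returns a dict with "image" (480x640x3 uint8, red, green, blue), "vertical_fov" (degrees; the focal length in pixels is half the picture's height over the tangent of half this angle, whatever the lens; pixels are square), "cx", "cy" (the principal point, pixels), "k1" (the pictures are not rectified: a ray, as slopes to the right and down, at radius r is drawn at 1 + k1 r^2 times it, then the intrinsics apply), "world_from_camera" (4x4, takes a point from camera to world coordinates); the wrist camera has in their place "T_tool_cam" (4x4, takes a point from camera to tool coordinates, whose origin is the TCP and whose axes are the flange's). Camera axes: x right, y down, z forward; pixel columns grow to the right and rows downward; lengths in m; the calibration is good to about 2 mm. A picture is of the moment at which its call begins: read the wrist's pose just before it. There is no depth.
- hand_in(): hands the job in; it is judged then, once.
The state is a dict: "time_s": time; "joint_positions": joint angles; "qvel": joint speeds; "tau": joint torques, N m; "position": TCP position; "tcp_rot": TCP orientation; "force": force on the tool from outside, world axes, zero at the start; "moment": the same for the moment, N m; "opening": opening from 0.0 (shut) to 1.0 (fully open); "grasp_force": force on a finger pad.
Only numpy, scipy, OpenCV 4.12 (cv2) and the standard library are available. Lean on these libraries where they do the work, as an engineer would, in place of code of your own. Each camera call takes 0.05 s, during which the arm holds its last target. There are 200 camera calls.

## Task

Shut down the meat slicer: press its large stop button fully in and let it spring back, then, with a fingertip pressed on the knurled thickness dial, turn it clockwise (seen from above) until the white line clicks in at the long zero mark, not on into the setting beyond. Only touch and push: do not press the small start button, do not pick anything up, and leave the jars, dishes and everything else where they stand. Finish clear of everything.

Things in the scene. Friction and masses are not known exactly. Their poses are not given: they have to be found in the camera images.
- slicer: aluminium meat slicer, fixed, its yaw varies. Origin on the table under the dial's axis, z up. Base slab x -140 to 140 mm, y -170 to 430 mm; its flat top (deck) is 70 mm above the table and carries dial and buttons. Motor housing and blade, up to 305 mm high, begin at y = +165 mm
- dial_top (a point): centre of the dial's flat top, 100 mm above the table; frame turns with the dial. Black knurled disc 96 mm across, 22 mm high (too wide to pinch), vertical axis, white line along its -x. It gives down on a spring: 2 N to start, 4 mm to its stop at 10 N, and turns as well pressed down. A fingertip pressed on the top 30 mm from the axis, or on the rim, drags it round (friction about 1)
- dial_line (a point): outer end of the white line on the dial's top, 45 mm from the axis
- zero_mark (a point): middle of the zero mark, the only long mark: a black bar 30 x 8 mm that runs outward from under the dial's edge on the slicer, 72 mm from the axis on the slicer's -x side. The other settings are marked by small dots
- dial (a joint): rad: 0 = white line at the zero mark; positive = anticlockwise from above = thicker. Detents every 40 degrees: -0.70 (carriage release), 0 (zero), 0.70 and 1.40 (thicknesses). Starts at or between 0.62 and 1.45. Let go, it snaps to the nearer detent (divides at -0.35, 0.35, 1.05); turning it out of a detent takes at most 0.1 N m
- stop_top (a point): centre of the top of the stop button, the large one: a black round push button, 40 mm across, in a dark housing, near the slicer's right edge
- stop (a joint): travel of the stop button in m: 0 = out, 0.006 = fully pressed (about 5 N, straight down); springs back
- start_top (a point): centre of the top of the start button, the small one, 20 mm across, about 100 mm beyond the stop button; must not be pressed
- start (a joint): travel of the start button in m: 0 = out, 0.006 = fully pressed; springs back
- spice_jar: small glass jar with black lid, 44 mm across, 75 mm tall, standing on the slicer's deck beyond the dial; origin at the centre of its underside; leave alone
- dish: small white bowl, 52 mm across, 26 mm high, on the slicer's deck near its front right corner; origin at the centre of its underside; leave alone
- tray: steel tray 250 x 170 x 30 mm on the table right of the slicer; origin at the centre of its underside; leave alone
- cheese: block of cheese 120 x 60 x 50 mm lying in the tray; origin at the centre of its underside; leave alone
- pepper: small steel tin, 40 mm across, 60 mm tall, on the deck beyond the dial, beside the motor housing; origin at the centre of its underside; leave alone

How it is judged:
By the outcome, as a careful person would: the job done as asked, in the order asked, and still so for the second after the job is handed in, with the robot touching nothing.
It also fails if it takes over 51 s, if anything falls off the work surface, if the arm or the gripper's body presses on something with over 40 N, if the wrist force passes 120 N, or if a joint passes its speed limit or range.

## Working session

There is one attempt and no reset: what is moved stays moved. The work goes in short steps, Python scripts to look and compute and a tool call to move; the robot and the scene stay as the last step left them, time stands still between calls to the robot, and variables do not carry over. Pictures are saved under pics/ and viewed, at most 10 in all, crops included, and the job is handed in when it is done.

Besides the shell and the picture viewer there is one more tool, called after ">>>" as name([rows], argument=value, ...), one row to a line, values as JSON. step_arm: Moves the arm, as the interface text tells. Scaled input: -1 to 1 covers 0.3 m each way for a shift and 45 degrees each way for a turn. Its arguments: {"type":"object","properties":{"steps":{"type":"array"}},"required":["steps"]}

```bash
mkdir -p pics; cat > h.py <<'E'
from rig import *
import numpy as np, cv2
def snap(n,f):
    s=read_state(); c=capture(n); cv2.imwrite('pics/'+f,c['image'][:,:,::-1])
    if n=='wrist':
        T=np.eye(4);T[:3,:3]=np.array(s['tcp_rot']);T[:3,3]=s['position'];c['world_from_camera']=T@np.array(c['T_tool_cam'])
    np.save('pics/'+f+'.npy',{k:v for k,v in c.items()},allow_pickle=True); return c
def load(f): return np.load('pics/'+f+'.npy',allow_pickle=True).item()
def p2w(c,u,v,z):
    f=240/np.tan(np.radians(c['vertical_fov'])/2)
    K=np.array([[f,0,c['cx']],[0,f,c['cy']],[0,0,1]])
    # distortion: xd = x(1+k1 r^2)
    x=cv2.undistortPoints(np.array([[[u,v]]],float),K,np.array([c['k1'],0,0,0,0.]))[0,0]
    T=np.array(c['world_from_camera']); d=T[:3,:3]@[x[0],x[1],1]; o=T[:3,3]
    return o+d*(z-o[2])/d[2]
def w2p(c,P):
    f=240/np.tan(np.radians(c['vertical_fov'])/2)
    T=np.linalg.inv(np.array(c['world_from_camera'])); q=T[:3,:3]@P+T[:3,3]; a=q[:2]/q[2]
    a=a*(1+c['k1']*(a@a)); return a*f+[c['cx'],c['cy']]
E
python3 - <<'E'
from h import *
a=snap('top','t0.png');snap('wrist','w0.png')
s=read_state();print(s['time_s'],s['position'],s['tcp_rot'],s['force'],s['opening'],np.array(a['world_from_camera'])[:3,3],a['k1'])
E
```

```text
0.1 [0.27585463 0.56016651 0.24667106] [[-8.97009296e-01  4.42010200e-01 -1.14229478e-03]
 [ 4.42011544e-01  8.97008036e-01 -1.54252024e-03]
 [ 3.42837917e-04 -1.88856248e-03 -9.99998158e-01]] [ 0.84672679 -0.05470937 -0.3623248 ] 1.0027295095721138 [ 0.47152523 -0.13532822  0.98783019] -0.10323887045916139
```

View pics/t0.png

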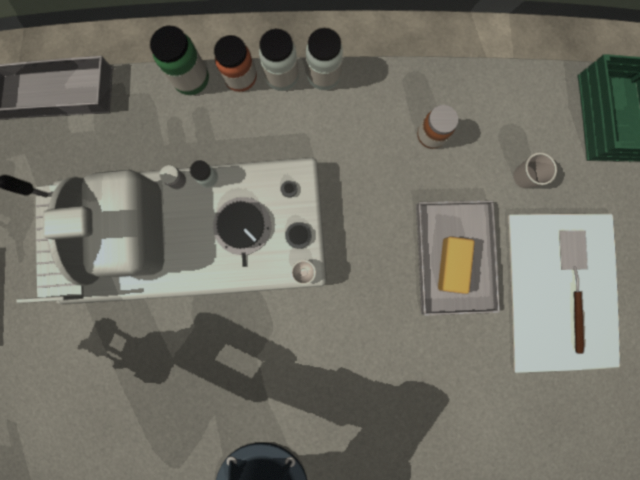

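View pics/w0.png

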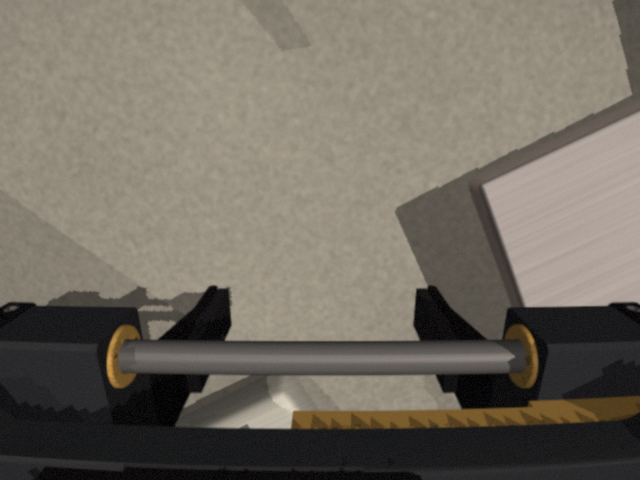

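The top view shows the dial at about (241,225) with its line pointing to (255,243). The zero mark is at (244,260), stop at (300,235), start at (290,188), the dish at (304,271) and the jar at (201,172). I'll zoom in for exact pixels.

```bash
python3 - <<'E'
from h import *
i=cv2.imread('pics/t0.png')[140:300,150:350]
cv2.imwrite('pics/t0c.png',cv2.resize(i,None,fx=3.75,fy=3.75,interpolation=cv2.INTER_CUBIC))
c=load('t0.png')
for n,u,v,z in [('dial',241,225,.1),('line',255,243,.1),('zero',244.5,260,.07),('stop',300,235,.09),('start',290,188,.085),('dish',304,271,.096),('cornR',316,160,.07),('cornRb',324,285,.07),('jar',201,172,.145),('pep',168,177,.13)]: print(n,p2w(c,u,v,z).round(4))
E
```

```text
dial [0.579  0.0258 0.1   ]
line [ 0.5416 -0.0033  0.1   ]
zero [0.5083 0.0234 0.07  ]
stop [ 0.558 -0.095  0.09 ]
start [ 0.6579 -0.0744  0.085 ]
dish [ 0.4837 -0.1029  0.096 ]
cornR [ 0.7215 -0.1296  0.07  ]
cornRb [ 0.4543 -0.1435  0.07  ]
jar [0.6807 0.0987 0.145 ]
pep [0.6755 0.171  0.13  ]
```

View pics/t0c.png

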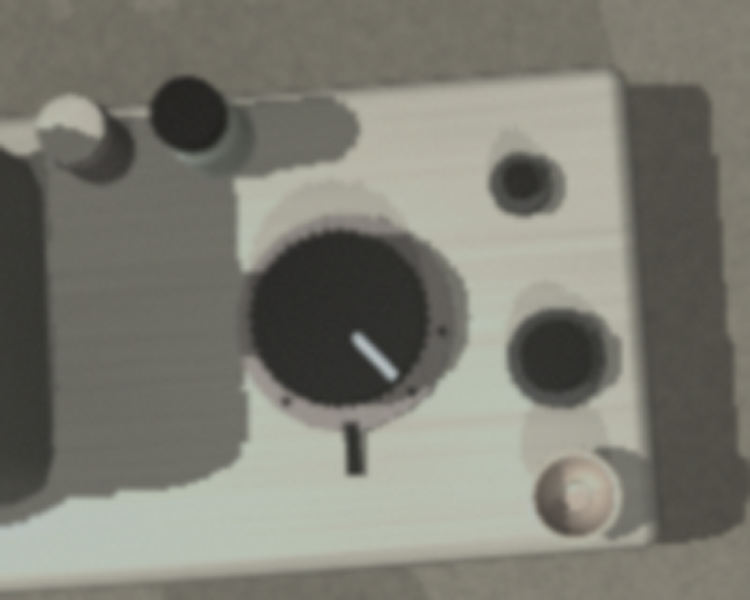

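Working estimates: slicer yaw is about 3° and the line sits near +40°, so the dial is in the first detent. I'll lift clear of the housing with the fingers closed, then head over.

>>> step_arm([
  [0, 0, -0.667, 0, 0, 0, 1],
  [0, 0, -0.667, 0, 0, 0, 1],
  [0, 0, -0.667, 0, 0, 0, 1],
  [0, 0, -0.667, 0, 0, 0, 1],
  [0, 0, -0.667, 0, 0, 0, 1],
  [0, 0, -0.667, 0, 0, 0, 1],
  [0, 0, -0.667, 0, 0, 0, 1],
])

```text
time_s: 0.68
position: [0.2765, 0.5612, 0.4502]
tcp_rot: [[-0.897, 0.442, 0.003], [0.442, 0.897, 0.004], [-0.001, 0.005, -1.0]]
force: [0.1, -0.1, 0.3]
opening: 0.554
grasp_force: 0.0
```

>>> step_arm([
  [-0.845, -0.628, 0, 0, 0, 0.973, 1],
  [-0.845, -0.628, 0, 0, 0, 0.973, 1],
  [-0.845, -0.628, 0, 0, 0, 0.973, 1],
  [-0.845, -0.628, 0, 0, 0, 0.973, 1],
  [-0.845, -0.628, 0, 0, 0, 0.973, 1],
  [-0.845, -0.628, 0, 0, 0, 0.973, 1],
  [-0.845, -0.628, 0, 0, 0, 0.973, 1],
  [-0.845, -0.628, 0, 0, 0, 0.973, 1],
])

```text
time_s: 1.35
position: [0.4207, 0.2758, 0.4452]
tcp_rot: [[-0.339, 0.941, -0.004], [0.941, 0.339, -0.003], [-0.002, -0.005, -1.0]]
force: [0.5, 0.5, 0.5]
opening: 0.019
grasp_force: 0.0
```

>>> step_arm([
  [-0.97, -0.07, 0, 0, 0, 0, 1],
  [-0.97, -0.07, 0, 0, 0, 0, 1],
  [-0.97, -0.07, 0, 0, 0, 0, 1],
  [-0.97, -0.07, 0, 0, 0, 0, 1],
  [-0.97, -0.07, 0, 0, 0, 0, 1],
  [-0.97, -0.07, 0, 0, 0, 0, 1],
  [-0.97, -0.07, 0, 0, 0, 0, 1],
  [-0.97, -0.07, 0, 0, 0, 0, 1],
])

```text
time_s: 2.02
position: [0.5013, -0.0079, 0.4448]
tcp_rot: [[-0.334, 0.943, -0.004], [0.943, 0.334, -0.003], [-0.002, -0.005, -1.0]]
force: [0.1, 0.3, -0.4]
opening: 0.01
grasp_force: 0.0
```

```bash
python3 - <<'E'
from h import *
s=read_state();print(s['time_s'],s['position'],s['tcp_rot'],s['force'])
c=snap('wrist','w1.png');print(np.array(c['T_tool_cam']).round(3),c['vertical_fov'])
for P in [(.579,.026,.1),(.558,-.095,.09),(.508,.023,.07)]: print(w2p(c,np.array(P)))
E
```

```text
2.0167 [ 0.50125396 -0.00786496  0.44479544] [[-0.33404238  0.94255046 -0.00378323]
 [ 0.9425563   0.33403133 -0.00326866]
 [-0.00181716 -0.00465778 -0.9999875 ]] [ 0.13539638  0.25127178 -0.36274224]
[[-0.    -0.954 -0.299  0.083]
 [ 1.    -0.    -0.    -0.   ]
 [ 0.    -0.299  0.954 -0.137]
 [ 0.     0.     0.     1.   ]] 64.24968939998121
[390.09590346 186.7736698 ]
[340.98467384 263.33603792]
[335.87245599 167.33115185]
```

View pics/w1.png

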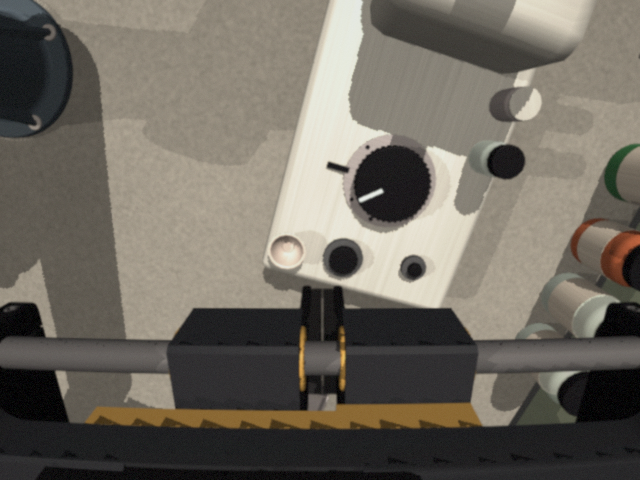

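The wrist view shows the dial top at about (394,183), its line ending near (360,201), the zero mark at (338,167), the stop top at (344,258) and start at (413,268). The predictions agree within a few pixels.

```bash
python3 - <<'E'
from h import *
w=load('w1.png');t=load('t0.png')
for n,a,b,zs in [('dial',(394,183.5),(240.4,224.8),[.1]),('line',(360,201.5),(255.1,240.8),[.1]),('zero',(338,167),(244.4,259.7),[.07]),('stop',(344,258),(299.3,233.9),[.08,.09,.1]),('start',(413,268),(289.2,188.3),[.08,.09])]:
  for z in zs: print(n,z,p2w(w,*a,z).round(4),p2w(t,*b,z).round(4))
E
```

```text
dial 0.1 [0.5821 0.0315 0.1   ] [0.5795 0.027  0.1   ]
line 0.1 [ 0.5499 -0.0045  0.1   ] [ 0.5461 -0.0035  0.1   ]
zero 0.07 [0.5105 0.0244 0.07  ] [0.5089 0.0236 0.07  ]
stop 0.08 [ 0.5609 -0.0895  0.08  ] [ 0.5613 -0.0931  0.08  ]
stop 0.09 [ 0.5592 -0.0863  0.09  ] [ 0.5603 -0.0936  0.09  ]
stop 0.1 [ 0.5574 -0.0831  0.1   ] [ 0.5593 -0.094   0.1   ]
start 0.08 [ 0.6578 -0.071   0.08  ] [ 0.6583 -0.0724  0.08  ]
start 0.09 [ 0.6541 -0.0682  0.09  ] [ 0.6562 -0.0731  0.09  ]
```

>>> step_arm([
  [-0.327, 0.093, 0.0, 0, 0, 0, 1],
  [-0.327, 0.093, 0.0, 0, 0, 0, 1],
  [-0.327, 0.093, 0.0, 0, 0, 0, 1],
  [-0.327, 0.093, 0.4, 0, 0, 0, 1],
  [-0.327, 0.093, 0.4, 0, 0, 0, 1],
  [-0.327, 0.093, 0.4, 0, 0, 0, 1],
  [-0.327, 0.093, 0.4, 0, 0, 0, 1],
])

```text
time_s: 2.65
position: [0.5539, -0.0804, 0.3184]
tcp_rot: [[-0.343, 0.939, -0.02], [0.939, 0.343, 0.008], [0.014, -0.016, -1.0]]
force: [-1.1, 0.4, -1.0]
opening: 0.008
grasp_force: 0.0
```

>>> step_arm([
  [0, 0, 0.13, 0, 0, 0, 1],
  [0, 0, 0.26, 0, 0, 0, 1],
  [0, 0, 0.39, 0, 0, 0, 1],
  [0, 0, 0.52, 0, 0, 0, 1],
  [0, 0, 0.6, 0, 0, 0, 1],
  [0, 0, 0.6, 0, 0, 0, 1],
  [0, 0, 0.6, 0, 0, 0, 1],
  [0, 0, 0.6, 0, 0, 0, 1],
])

```text
time_s: 3.32
position: [0.5616, -0.0836, 0.1498]
tcp_rot: [[-0.343, 0.939, 0.004], [0.94, 0.343, -0.001], [-0.002, 0.003, -1.0]]
force: [0.6, -0.5, 0.3]
opening: 0.01
grasp_force: 0.0
```

```bash
python3 - <<'E'
from h import *
s=read_state();print(s['time_s'],s['position'],s['tcp_rot'],s['force'])
c=snap('wrist','w2.png');snap('side','s2.png')
E
```

```text
3.3167 [ 0.56156244 -0.08364155  0.14979062] [[-0.34253147  0.93949956  0.00357375]
 [ 0.9395035   0.34253733 -0.00116244]
 [-0.00231625  0.00295938 -0.99999294]] [ 0.60865476 -0.50490349  0.255478  ]
```

View pics/s2.png

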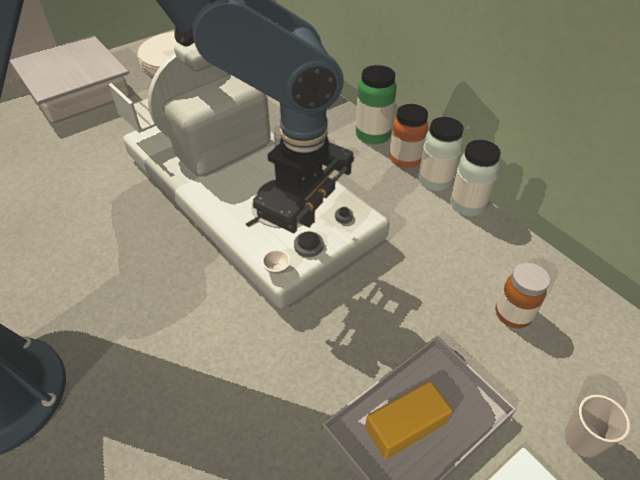

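The side view shows the fingers right above the stop button, whose top is at about (310,240); the dish at (276,261) and start at (344,213) are clear.

```bash
python3 - <<'E'
from h import *
s=load('s2.png');t=load('t0.png')
for z in (.08,.085,.09,.095,.1): print(z,p2w(s,310,239.5,z).round(4),p2w(t,299.3,233.9,z).round(4))
print(w2p(s,np.array([.5616,-.0836,.125])))
E
```

```text
0.08 [ 0.5649 -0.0879  0.08  ] [ 0.5613 -0.0931  0.08  ]
0.085 [ 0.5623 -0.0916  0.085 ] [ 0.5608 -0.0934  0.085 ]
0.09 [ 0.5597 -0.0953  0.09  ] [ 0.5603 -0.0936  0.09  ]
0.095 [ 0.557  -0.0991  0.095 ] [ 0.5598 -0.0938  0.095 ]
0.1 [ 0.5544 -0.1028  0.1   ] [ 0.5593 -0.094   0.1   ]
[306.76074813 221.94127786]
```

>>> step_arm([
  [-0.028, -0.013, 0.05, 0, 0, 0, 1],
  [-0.028, -0.013, 0.1, 0, 0, 0, 1],
  [-0.028, -0.013, 0.1, 0, 0, 0, 1],
  [-0.028, -0.013, 0.1, 0, 0, 0, 1],
])

```text
time_s: 3.75
position: [0.5595, -0.0931, 0.1188]
tcp_rot: [[-0.342, 0.94, 0.001], [0.94, 0.342, -0.0], [-0.001, 0.001, -1.0]]
force: [0.2, 0.3, 0.7]
opening: 0.004
grasp_force: 0.0
```

>>> step_arm([
  [0, 0, 0.01, 0, 0, 0, 1],
  [0, 0, 0.02, 0, 0, 0, 1],
  [0, 0, 0.02, 0, 0, 0, 1],
])

```text
time_s: 4.0
position: [0.5602, -0.0932, 0.1127]
tcp_rot: [[-0.342, 0.94, 0.003], [0.94, 0.342, -0.001], [-0.002, 0.003, -1.0]]
force: [0.2, -0.7, 3.6]
opening: 0.003
grasp_force: 2.0
```

>>> step_arm([
  [0, 0, 0.01, 0, 0, 0, 1],
  [0, 0, 0.01, 0, 0, 0, 1],
  [0, 0, 0.01, 0, 0, 0, 1],
])

```text
time_s: 4.25
position: [0.5602, -0.0932, 0.1112]
tcp_rot: [[-0.342, 0.94, 0.003], [0.94, 0.342, -0.001], [-0.002, 0.003, -1.0]]
force: [-2.0, 0.7, 15.4]
opening: 0.003
grasp_force: 7.6
```

>>> step_arm([
  [0, 0, 0.01, 0, 0, 0, 1],
  [0, 0, 0.01, 0, 0, 0, 1],
  [0, 0, 0.01, 0, 0, 0, 1],
])

```text
time_s: 4.5
position: [0.5603, -0.0933, 0.1109]
tcp_rot: [[-0.342, 0.94, 0.004], [0.94, 0.342, -0.002], [-0.003, 0.003, -1.0]]
force: [-6.6, 2.3, 31.5]
opening: 0.003
grasp_force: 16.1
```

The button hit a hard end about 6 mm below first contact, so it is fully pressed. Next I'll release it and move over the dial.

>>> step_arm([
  [0, 0, -0.08, 0, 0, 0, 1],
  [0, 0, -0.16, 0, 0, 0, 1],
  [0, 0, -0.16, 0, 0, 0, 1],
  [0.13, 0.1, -0.16, 0, 0, 0, 1],
  [0.259, 0.202, -0.16, 0, 0, 0, 1],
  [0.259, 0.202, -0.16, 0, 0, 0, 1],
  [0.259, 0.202, -0.12, 0, 0, 0, 1],
  [0.259, 0.202, -0.12, 0, 0, 0, 1],
])

```text
time_s: 5.17
position: [0.588, 0.0026, 0.1395]
tcp_rot: [[-0.344, 0.939, -0.004], [0.939, 0.344, 0.001], [0.002, -0.004, -1.0]]
force: [0.4, 0.2, -0.1]
opening: 0.007
grasp_force: 0.0
```

```bash
python3 - <<'E'
from h import *
s=read_state();print(s['position'],s['tcp_rot'],s['force'])
a=snap('side','s3.png')['image'];
b=load('s2.png')['image']
f=lambda i:cv2.resize(i[190:290,220:360],None,fx=2.8,fy=2.8,interpolation=cv2.INTER_CUBIC)
cv2.imwrite('pics/s3c.png',np.hstack([f(b),f(a)])[:,:,::-1])
E
```

```text
[0.58798382 0.00255856 0.13954358] [[-3.44315785e-01  9.38844645e-01 -4.16816629e-03]
 [ 9.38851570e-01  3.44321423e-01  6.98065497e-04]
 [ 2.09056400e-03 -3.67293449e-03 -9.99991070e-01]] [ 0.40347334  0.192935   -0.12287659]
```

View pics/s3c.png

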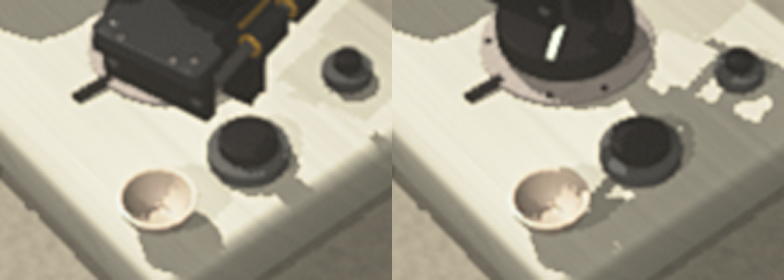

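Both views show the stop button sprung back out and the dish unmoved, with the fingers now over the dial. I'll press the dial top gently.

>>> step_arm([
  [-0.01, 0.005, 0.02, 0, 0, 0, 1],
  [-0.01, 0.005, 0.035, 0, 0, 0, 1],
  [-0.01, 0.005, 0.045, 0, 0, 0, 1],
  [-0.01, 0.005, 0.045, 0, 0, 0, 1],
])

```text
time_s: 5.55
position: [0.5912, -0.0022, 0.1273]
tcp_rot: [[-0.341, 0.94, -0.002], [0.94, 0.341, 0.0], [0.001, -0.002, -1.0]]
force: [-0.3, 0.9, 0.6]
opening: 0.003
grasp_force: 0.0
```

>>> step_arm([
  [0, 0, 0.005, 0, 0, 0, 1],
  [0, 0, 0.01, 0, 0, 0, 1],
  [0, 0, 0.01, 0, 0, 0, 1],
])

```text
time_s: 5.8
position: [0.592, -0.0019, 0.1253]
tcp_rot: [[-0.342, 0.94, 0.0], [0.94, 0.342, -0.0], [-0.001, 0.0, -1.0]]
force: [-1.3, -0.9, 1.8]
opening: 0.005
grasp_force: 1.0
```

>>> step_arm([
  [0, 0, 0.005, 0, 0, 0, 1],
  [0, 0, 0.01, 0, 0, 0, 1],
  [0, 0, 0.01, 0, 0, 0, 1],
])

```text
time_s: 6.05
position: [0.5923, -0.0019, 0.1229]
tcp_rot: [[-0.342, 0.94, 0.001], [0.94, 0.342, -0.001], [-0.001, 0.001, -1.0]]
force: [0.3, -1.2, 7.0]
opening: 0.005
grasp_force: 3.2
```

```bash
python3 - <<'E'
from h import *
s=read_state();print(s['position'],s['force'])
p=np.array(s['position'])[:2];R=np.array(s['tcp_rot'])
c=np.array([.5805,.0285])
for a in (5,10,15,20,25,30,35,40):
  t=np.radians(-a);r=np.array([[np.cos(t),-np.sin(t)],[np.sin(t),np.cos(t)]])
  d=np.append(c+r@(p-c)-p,0); print(a,((R.T@d)/.3).round(4),round(a/45,3))
E
```

```text
[ 0.59234433 -0.00189426  0.12289461] [ 0.2627568  -1.15538665  7.0490784 ]
5 [ 0.0002 -0.0095 -0.    ] 0.111
10 [ 0.0012 -0.0189 -0.    ] 0.222
15 [ 0.0031 -0.0282 -0.    ] 0.333
20 [ 0.0057 -0.0373 -0.    ] 0.444
25 [ 0.0092 -0.0462 -0.0001] 0.556
30 [ 0.0133 -0.0547 -0.0001] 0.667
35 [ 0.0183 -0.0628 -0.0001] 0.778
40 [ 0.0239 -0.0704 -0.0001] 0.889
```

>>> step_arm([
  [0.0, -0.0095, 0.003, 0, 0, 0.111, 1],
  [0.001, -0.019, 0.003, 0, 0, 0.222, 1],
  [0.003, -0.028, 0.003, 0, 0, 0.333, 1],
  [0.006, -0.037, 0.003, 0, 0, 0.444, 1],
  [0.009, -0.046, 0.003, 0, 0, 0.556, 1],
  [0.013, -0.055, 0.003, 0, 0, 0.667, 1],
  [0.018, -0.063, 0.003, 0, 0, 0.778, 1],
  [0.024, -0.07, 0.003, 0, 0, 0.889, 1],
])

```text
time_s: 6.72
position: [0.5704, -0.0019, 0.1225]
tcp_rot: [[0.347, 0.938, 0.002], [0.938, -0.347, -0.0], [0.001, 0.002, -1.0]]
force: [-1.2, -1.5, 7.1]
opening: 0.006
grasp_force: 3.5
```

>>> step_arm([
  [0, 0, 0, 0, 0, 0, 1],
  [0, 0, 0, 0, 0, 0, 1],
])

```text
time_s: 6.88
position: [0.57, -0.0017, 0.1224]
tcp_rot: [[0.342, 0.94, 0.001], [0.94, -0.342, 0.0], [0.0, 0.001, -1.0]]
force: [-1.2, -0.6, 7.3]
opening: 0.006
grasp_force: 3.7
```

```bash
python3 - <<'E'
from h import *
s=read_state();print(s['position'],s['force'])
a=snap('side','s4.png')['image'];b=snap('top','t4.png')['image']
f=lambda i,y,x:cv2.resize(i[y:y+100,x:x+120],None,fx=3.3,fy=3.3,interpolation=cv2.INTER_CUBIC)
cv2.imwrite('pics/s4c.png',np.hstack([f(a,170,220),f(b,190,200)])[:,:,::-1])
E
```

```text
[ 0.56995133 -0.00172225  0.12241055] [-1.19005254 -0.60069684  7.32347052]
```

View pics/s4c.png

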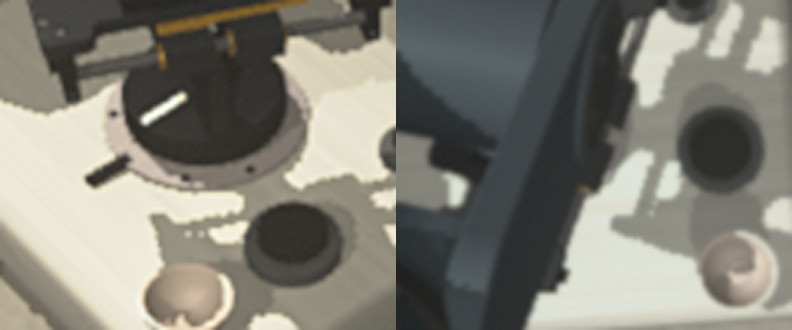

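The side view shows the white line now in line with the zero mark. I'll lift straight off and move back.

>>> step_arm([
  [0, 0, -0.02, 0, 0, 0, 1],
  [0, 0, -0.06, 0, 0, 0, 1],
  [0, 0, -0.2, 0, 0, 0, 1],
  [0, 0, -0.33, 0, 0, 0, 1],
  [0, 0, -0.47, 0, 0, 0, 1],
  [0, 0, -0.6, 0, 0, 0, 1],
  [0, 0, -0.6, 0, 0, 0, 1],
])

```text
time_s: 7.57
position: [0.5741, -0.0024, 0.3101]
tcp_rot: [[0.342, 0.94, 0.017], [0.94, -0.342, -0.003], [0.003, 0.017, -1.0]]
force: [1.1, 0.1, 1.0]
opening: 0.005
grasp_force: 0.0
```

>>> step_arm([
  [-0.7, 0, -0.1, 0, 0, 0, 1],
  [-0.7, 0, -0.1, 0, 0, 0, 1],
  [-0.7, 0, -0.1, 0, 0, 0, 1],
  [-0.7, 0, -0.1, 0, 0, 0, 1],
  [-0.7, 0, -0.1, 0, 0, 0, 1],
  [-0.7, 0, -0.1, 0, 0, 0, 1],
  [-0.7, 0, -0.1, 0, 0, 0, 1],
  [-0.7, 0, -0.1, 0, 0, 0, 1],
])

```text
time_s: 8.23
position: [0.4974, -0.1989, 0.3308]
tcp_rot: [[0.344, 0.939, -0.0], [0.939, -0.344, 0.001], [0.001, -0.001, -1.0]]
force: [-0.7, -0.0, 0.1]
opening: 0.006
grasp_force: 0.0
```

```bash
python3 - <<'E'
from h import *
s=read_state();print(s['position'],s['force'],s['qvel'])
a=snap('side','s5.png')['image'];b=snap('top','t5.png')['image']
f=lambda i,y,x:cv2.resize(i[y:y+160,x:x+200],None,fx=2,fy=2,interpolation=cv2.INTER_CUBIC)
cv2.imwrite('pics/s5c.png',np.hstack([f(a,130,180),f(b,140,150)])[:,:,::-1])
E
```

```text
[ 0.49744871 -0.19892657  0.33082572] [-0.66112406 -0.00563008  0.14828065] [ 2.01005008  0.04315148  0.40221277 -0.01203066  0.12217191 -0.1160254 ]
```

View pics/s5c.png

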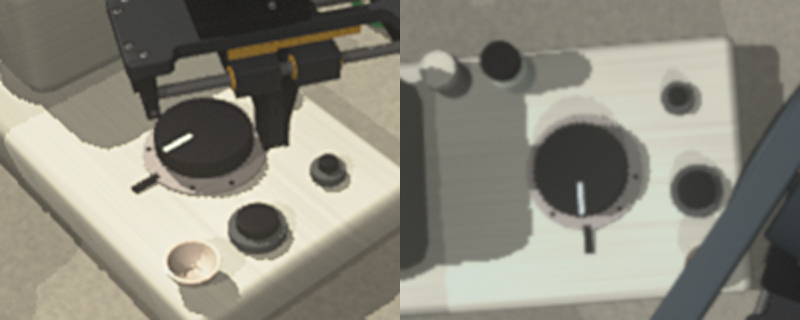

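The line sits in the zero mark, the buttons are out, and the jar, tin and dish are where they were. The arm is clear, so I'll hand in.

>>> step_arm([
  [0, 0, 0, 0, 0, 0, 1],
  [0, 0, 0, 0, 0, 0, 1],
  [0, 0, 0, 0, 0, 0, 1],
  [0, 0, 0, 0, 0, 0, 1],
])

```text
time_s: 8.67
position: [0.498, -0.1985, 0.3312]
tcp_rot: [[0.341, 0.94, -0.0], [0.94, -0.341, 0.0], [0.0, -0.0, -1.0]]
force: [-0.9, -0.5, 0.2]
opening: 0.006
grasp_force: 0.0
```

```bash
python3 -c "
from rig import *
print(hand_in())"
```

```text
the job is handed in; nothing more can be done
None
```

I pressed the stop button fully and it sprang back, then turned the dial clockwise to zero, where its line sits at the long mark in the last pictures; I handed the job in at about 9 s with the arm clear of everything, but no verdict came back.

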